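Set out the rivet-setting station

ROBOT

A 6-joint arm with a two-finger parallel gripper is mounted at the origin on the work surface. World frame = base frame: x ahead of the robot, y to its left, z up, the work surface at z = 0. Lengths are in m, angles in rad, forces in N, time in s.
With the tool pointing down it reaches from about 0.325 to 0.9 m from the base axis. Payload 6.1 kg.
Tool frame: the origin (TCP) lies on the centre line of the jaws, within the pads' length; the fingertips stand 11 mm ahead of it and the grasp point (between the pads) lies 8 mm behind it; z points along the fingers, y is the line along which they close (so a half turn about z gives the same grasp; the last joint's range is limited). The gripper opens to 87 mm and grips with 3 to 60 N. Pads are 19 mm wide; open, the fingers measure 117 mm over their backs; the gripper's body (75 mm by 190 mm) begins 51 mm behind the grasp point.
Start: joints at [1.081, 0.22, 1.526, -0, 1.395, -0.126], TCP at [0.222, 0.584, 0.234] pointing down, gripper open.
Joint ranges: [-2.98, 2.98], [-0.91, 2.08], [0.09, 2.57], [-1.24, 4.39], [0.2, 2.65], [-2.68, 2.68]. Speed limits (rad/s): [2.57, 2.57, 3.01, 3.14, 3.14, 3.14].

INTERFACE

Orientations are given as a unit quaternion [w, x, y, z].
In Python, from workcell import manip gives the robot as it stands.
- The arm moves only by the tool carry_out, never from a script. Its argument "rows" is a list of rows, each a list of 6 numbers: the shift along the world's x, y, z in m, then the turn, a rotation vector about the world's x, y, z in degrees. In form: [[x, y, z, ax, ay, az], ...]. A call has 1 to 12 rows; each row shifts and turns the commanded pose from where the row before left it; what a row does not reach is not made up. A row lasts 1/10 s, in which the tool goes at most 50 mm and 8.59 degrees, less where a joint would pass 70% of its speed; a pose out of reach is approached as far as the arm can. A call with a gripper value outside its range is refused whole. "jaw" is the opening, from 0 (shut) to 1 (fully open), set as the call begins (left out, the last holds). The fingers move at their own pace and stop on an object; the grip force is fixed at half the most. Time passes only in rows, so rows that do not move let the fingers close. It gives the time, the measured TCP pose, the force, the opening and the grip force at its end, in the units of the state.
- manip.state(): the state, without advancing time (a new reading comes with each control period).
- manip.get_image(name): name is "side" or "top"; returns a dict with "img" (480x640x3 uint8, blue, green, red), "depth" (480x640 float32, m along the optical axis (not along the pixel's ray), 0 where there is no reading), "fx", "fy", "cx", "cy" (pixels), "world_from_camera" (4x4, takes a point from camera to world coordinates). Camera axes: x right, y down, z forward; pixel columns grow to the right and rows downward; lengths in m; the calibration is good to about 2 mm. A picture is of the moment at which its call begins.
- manip.sign_off(): hands the job in; it is judged then, once.
Trained networks look in the newest picture that a camera, given by its name, has taken for a name from the list of things; names that differ only in an ending like _2 or _b are one class to them, and where a whole thing is asked for, a point or a joint stands for the part that bears it (a point fixed in the world has none). Each returns a list of dicts, best first, with "score" (0 to 1); they miss things now and then, are a little off and sometimes report something else, mostly with a low value. They report only what shows in the picture. A call takes as long as a camera call. They do not tell look-alikes from the thing itself.
- manip.find_in(target, camera): "bbox" ([left, top, right, bottom] in pixels, round what is visible of it).
- manip.cut_out(target, camera): "pixels" (480x640 bool, what is visible of it) and "bbox" ([left, top, right, bottom] in pixels, round what is visible of it).
The state is a dict: "time_s": time; "joint_pos": joint angles; "qd": joint speeds; "joint_torque": joint torques, N m; "tcp_pos": TCP position; "ee_rot": TCP orientation; "wrist_force": force on the tool from outside, world axes, zero at the start; "moment": the same for the moment, N m; "gripper_width": opening from 0.0 (shut) to 1.0 (fully open); "grasp_force": force on a finger pad.
Only numpy, scipy, OpenCV 4.12 (cv2) and the standard library are available. Lean on these libraries where they do the work, as an engineer would, in place of code of your own. Each camera call takes 0.05 s, during which the arm holds its last target. There are 200 camera calls.

TASK

Set out the rivet-setting station on the cutting mat: lay the steel anvil disc flat on the middle of the stone slab and stand the rivet setter upright on the middle of the anvil. Stand the rivet jar on the mat midway between the slab and the wooden punch block, and set the tray of rivet caps down flat on the mat on the other side of the slab, as far from it as the jar, so that tray, slab, jar and block make one straight row. Leave the thread spool, glue bottle and wax block where they are.

Things in the scene. Friction and masses are not known exactly. Their poses are not given: they have to be found in the camera images.
- slab: Pale stone slab, fixed on the green cutting mat (the mat is 3 mm thick, its top at z = 0.003; everything here stands on it). 120 x 85 x 25 mm (x, y, z). Origin: centre of its underside, so its top is 25 mm above the origin. Its 85 mm y direction points along the row, straight to or straight away from the punch block; the two swap sides between starts.
- block: Brown wooden punch block, fixed, 70 x 60 x 40 mm (x, y, z), with five steel punch heads rising to 62 mm. Same orientation as the slab. Its centre is 190 to 230 mm from the slab's centre, along the slab's y direction. Origin: centre of its underside.
- anvil: Steel anvil: a loose plain disc of 56 mm diameter, 18 mm thick, top rim bevelled, small dark spot in the middle of its flat top; about 0.3 kg. Origin: centre of its underside; z up.
- setter: Rivet setter: a loose slim steel rod standing upright, 80 mm tall, 24 mm diameter at foot and head, 20 mm in between (from 16 to 62 mm up); about 0.2 kg. Origin: centre of its foot; z up along the rod.
- jar: Rivet jar: loose low round glass jar with an aluminium lid, 50 mm diameter, 65 mm tall; about 0.16 kg. Origin: centre of its underside; z up.
- tray: Tray of rivet caps: loose oblong open aluminium tray, 50 x 75 x 22 mm (x, y, z), with brass caps inside; about 0.12 kg. Grip it across its 50 mm width (its x axis). Origin: centre of its underside; z up.
- spool: Bystander: cardboard thread spool wound with grey thread, 44 mm diameter, 50 mm tall, loose, at the mat's far edge. Origin: centre of its underside.
- glue: Bystander: slim white glue bottle, 42 mm diameter, 110 mm tall, loose, at the mat's far edge. Origin: centre of its underside.
- wax: Bystander: amber wax block, 35 x 55 x 22 mm, loose, at the mat's far edge. Origin: centre of its underside.
Not all that is in view belongs to the job. What is shaped like the jar but green is not meant.

How it is judged:
By the outcome, as a careful person would: the job done as asked, in the order asked, and still so for the second after the job is handed in, with the robot touching nothing.
It also fails if it takes over 106 s, if anything falls off the work surface, if the arm or the gripper's body presses on something with over 40 N, if the wrist force passes 120 N, or if a joint passes its speed limit or range.

## Working session

There is one attempt and no reset: what is moved stays moved. The work goes in short steps, Python scripts to look and compute and a tool call to move; the robot and the scene stay as the last step left them, time stands still between calls to the robot, and variables do not carry over. Pictures are saved under pics/ and viewed, at most 14 in all, crops included, and the job is handed in when it is done.

Besides the shell and the picture viewer there is one more tool, called after "Request:" in YAML: its name, and indented under it one key for each argument. carry_out: Moves the arm, as the interface text tells. Its arguments: {"type":"object","properties":{"rows":{"type":"array","items":{"type":"array","items":{"type":"number"}}},"jaw":{"type":"number"}},"required":["rows"]}

```bash
mkdir -p pics; cat > h.py <<'E'
import numpy as np, cv2
from workcell import manip
def shot(cam,name=None):
    im=manip.get_image(cam)
    if name: cv2.imwrite(f'pics/{name}.png',im['img'])
    return im
def cloud(im):
    d=im['depth'];v,u=np.mgrid[0:480,0:640]
    P=np.stack([(u-im['cx'])*d/im['fx'],(v-im['cy'])*d/im['fy'],d],-1)
    T=np.array(im['world_from_camera']);W=P@T[:3,:3].T+T[:3,3]
    W[d==0]=np.nan
    return W
E
python3 - <<'E'
from h import *
for c in ['top','side']:
    im=shot(c,c+'0');W=cloud(im)
    print(c,np.round(im['world_from_camera'],3).tolist(),im['fx'])
    for n in ['slab','block','anvil','setter','jar','tray','spool','glue','wax']:
        for r in manip.cut_out(n,c)[:3]:
            p=W[r['pixels']];p=p[~np.isnan(p[:,0])]
            if len(p)==0: continue
            zt=np.percentile(p[:,2],95);t=p[p[:,2]>zt-.004]
            print(n,round(r['score'],2),[int(x) for x in r['bbox']],'ztop',round(zt,4),'topmid',np.round((t.min(0)+t.max(0))/2,4)[:2],'ext',np.round(np.ptp(t,axis=0),3)[:2],len(t))
print(manip.state())
E
```

```text
top [[0.016, -0.999, 0.043, 0.524], [-1.0, -0.016, -0.003, 0.034], [0.004, -0.043, -0.999, 1.113], [0.0, 0.0, 0.0, 1.0]] 477.62909460501737
block 0.41 [388, 163, 414, 183] ztop 0.0281 topmid [ 0.7437 -0.149 ] ext [0.04  0.055] 219
anvil 0.71 [219, 284, 242, 307] ztop 0.0243 topmid [0.4537 0.2351] ext [0.052 0.05 ] 269
setter 0.75 [430, 273, 449, 281] ztop 0.0861 topmid [ 0.5003 -0.2348] ext [0.017 0.02 ] 51
jar 0.75 [293, 276, 317, 299] ztop 0.0712 topmid [0.4712 0.0622] ext [0.039 0.042] 207
jar 0.64 [155, 292, 184, 317] ztop 0.0682 topmid [0.4283 0.3688] ext [0.041 0.042] 234
tray 0.76 [353, 272, 385, 296] ztop 0.0261 topmid [ 0.4838 -0.0762] ext [0.053 0.078] 164
spool 0.83 [230, 170, 255, 193] ztop 0.0564 topmid [0.712  0.2086] ext [0.043 0.041] 192
glue 0.73 [328, 163, 348, 186] ztop 0.1142 topmid [0.7281 0.002 ] ext [0.019 0.019] 69
wax 0.78 [389, 166, 414, 183] ztop 0.0281 topmid [ 0.7437 -0.149 ] ext [0.04  0.055] 219
side [[0.703, -0.455, 0.546, -0.064], [-0.711, -0.457, 0.535, -0.605], [0.006, -0.764, -0.645, 0.824], [0.0, 0.0, 0.0, 1.0]] 549.1122189980945
slab 0.83 [271, 2
[... 1078 characters left out ...]
s': array([ 1.08087929e+00,  2.20395278e-01,  1.52650280e+00,  4.17495219e-05,
        1.39468038e+00, -1.26107234e-01]), 'qd': array([-2.49191599e-03,  2.62626170e-04,  8.54377098e-04, -9.65313247e-04,
       -1.12381836e-03,  2.44196826e-05]), 'joint_torque': array([-2.05770853e-04, -4.94570661e+01, -3.87722075e+01,  6.98534958e-02,
        4.66078171e-02,  1.93803390e-05]), 'tcp_pos': array([0.22239315, 0.58409421, 0.23353908]), 'ee_rot': array([-1.74332988e-05,  1.80906968e-01,  9.83500213e-01,  1.29930392e-05]), 'wrist_force': array([-0.66835736, -0.30746627,  0.05549961]), 'moment': array([-0.01317996,  0.01293844,  0.00809377]), 'grasp_force': 0.0, 'gripper_width': 0.9983316316858828}
```

```bash
python3 - <<'E'
import cv2,numpy as np
a=cv2.imread('pics/top0.png')[150:330,130:470];b=cv2.imread('pics/side0.png')[160:370,140:460]
cv2.imwrite('pics/c1.png',cv2.resize(a,(782,414),interpolation=cv2.INTER_CUBIC))
cv2.imwrite('pics/c2.png',cv2.resize(b,(800,525),interpolation=cv2.INTER_CUBIC))
E
```

```text
(no output)
```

View pics/c1.png

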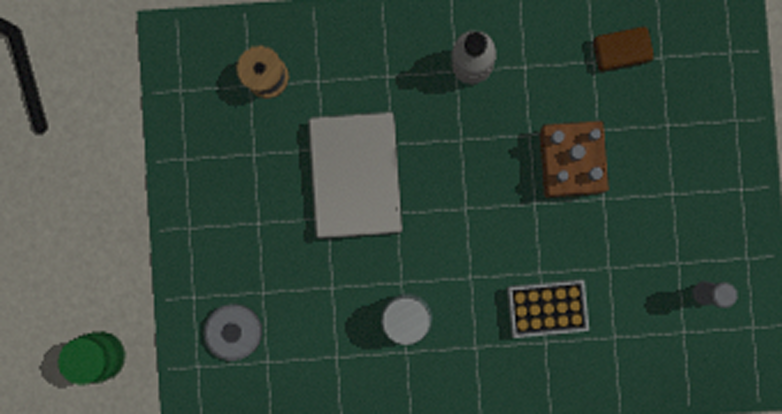

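View pics/c2.png

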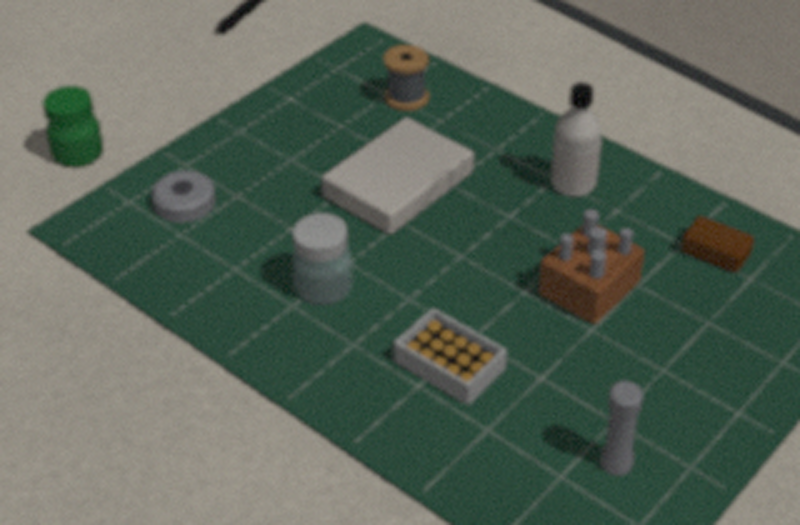

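The top view shows the anvil at full-image pixel (231,294), the setter at (440,277), the tray at (369,284), the slab at (285,226) and the block at (380,219). Two things could be taken for the jar. One is the aluminium-lidded one at (306,288). The other is green, at (168,305), so it's the decoy and I'll leave it. The side view agrees. Next I'll refine the poses.

```bash
cat > fit.py <<'E'
from h import *
def at_height(im,uv,z):
    T=np.array(im['world_from_camera']);uv=np.atleast_2d(np.float64(uv))
    r=np.c_[(uv[:,0]-im['cx'])/im['fx'],(uv[:,1]-im['cy'])/im['fy'],np.ones(len(uv))]@T[:3,:3].T
    return (T[:3,3]+r*((z-T[2,3])/r[:,2])[:,None])[:,:2]
def region(W,c,half,z0,z1):
    m=(abs(W[...,0]-c[0])<half)&(abs(W[...,1]-c[1])<half)&(W[...,2]>z0)&(W[...,2]<z1)
    return m
def rect(P):
    # robust rectangle from top points
    P=P[:,:2]*1000
    (c,s,a)=cv2.minAreaRect(P.astype(np.float32));return np.round(np.array(c)/1000,4),np.round(s,1),round(a,1)
E
python3 - <<'E'
from fit import *
spec={'slab':((.611,.117),.09,.020,.036),'block':((.605,-.09),.055,.036,.05),'tray':((.483,-.077),.06,.017,.032),
'anvil':((.453,.235),.04,.014,.028),'setter':((.5,-.2355),.022,.077,.092),'jar':((.470,.0615),.04,.060,.078)}
for c in ['top','side']:
    im=shot(c);W=cloud(im)
    for n,(p,h,z0,z1) in spec.items():
        m=region(W,p,h,z0,z1).astype(np.uint8)
        k,l,st,_=cv2.connectedComponentsWithStats(m);j=1+np.argmax(st[1:,4]);m=l==j
        P=W[m];zt=np.median(P[:,2])
        v,u=np.nonzero(m);Q=at_height(im,np.c_[u,v],zt)
        print(c,n,'zmed',round(zt,4),'mean',np.round(Q.mean(0),4),'rect',*rect(Q),len(P))
    z=W[region(W,(.55,0.0),.2,-.01,.012)][:,2];print('mat z',np.median(z))
E
```

```text
top slab zmed 0.0282 mean [0.6116 0.1169] rect [0.6118 0.1168] [119.7  85. ] 4.9 1955
top block zmed 0.0429 mean [ 0.6266 -0.0986] rect [ 0.6284 -0.0993] [65.1 60.4] 5.0 631
top tray zmed 0.0214 mean [ 0.4811 -0.0748] rect [ 0.4825 -0.0772] [50.2 75.7] 6.5 344
top anvil zmed 0.021 mean [0.4542 0.2361] rect [0.4548 0.2351] [54.5 54.6] 1.4 469
top setter zmed 0.0827 mean [ 0.5003 -0.2352] rect [ 0.5003 -0.2351] [21.5 23.8] 0.9 100
top jar zmed 0.0683 mean [0.4706 0.0629] rect [0.4712 0.0633] [43.1 43.1] 45.8 329
mat z 0.003196082107868481
side slab zmed 0.0276 mean [0.6075 0.1128] rect [0.6086 0.1124] [126.6  91.6] 4.9 1309
side block zmed 0.0425 mean [ 0.6219 -0.1051] rect [ 0.6254 -0.1026] [69.4 62.6] 5.9 514
side tray zmed 0.0206 mean [ 0.4833 -0.0773] rect [ 0.4835 -0.0764] [56.8 79.2] 6.9 616
side anvil zmed 0.0208 mean [0.4517 0.2326] rect [0.4522 0.2326] [58.5 52. ] 52.1 320
side setter zmed 0.0818 mean [ 0.499  -0.2377] rect [ 0.4987 -0.2375] [26.3 23.4] 20.0 124
side jar zmed 0.0674 mean [0.4684 0.0598] rect [0.4678 0.0596] [53.2 41.4] 47.9 298
mat z 0.0027869000819775724
```

Request:
carry_out:
  rows:
    - [0.0193,-0.0291,-0.009,0,0,2.15]
    - [0.0193,-0.0291,-0.009,0,0,2.15]
    - [0.0193,-0.0291,-0.009,0,0,2.15]
    - [0.0193,-0.0291,-0.009,0,0,2.15]
    - [0.0193,-0.0291,-0.009,0,0,2.15]
    - [0.0193,-0.0291,-0.009,0,0,2.15]
    - [0.0193,-0.0291,-0.009,0,0,2.15]
    - [0.0193,-0.0291,-0.009,0,0,2.15]
    - [0.0193,-0.0291,-0.009,0,0,2.15]
    - [0.0193,-0.0291,-0.009,0,0,2.15]
    - [0.0193,-0.0291,-0.009,0,0,2.15]
    - [0.0193,-0.0291,-0.009,0,0,2.15]
  jaw: 1

```text
time_s: 2.3
tcp_pos: [0.4548, 0.2337, 0.1255]
ee_rot: [0.0, -0.044, 0.999, 0.0]
wrist_force: [-0.1, 0.1, -0.1]
gripper_width: 1.001
grasp_force: 0.0
```

Request:
carry_out:
  rows:
    - [-0.001,0.001,-0.03,0,0,0]
    - [0,0,-0.03,0,0,0]
    - [0,0,-0.025,0,0,0]
    - [0,0,-0.015,0,0,0]
    - [0,0,-0.0085,0,0,0]
    - [0,0,0,0,0,0]

```text
time_s: 2.9
tcp_pos: [0.4522, 0.2356, 0.016]
ee_rot: [-0.001, -0.043, 0.999, -0.0]
wrist_force: [0.6, -0.6, -0.9]
gripper_width: 1.0
grasp_force: 0.0
```

Request:
carry_out:
  rows:
    - [0,0,0,0,0,0]
    - [0,0,0,0,0,0]
    - [0,0,0,0,0,0]
    - [0,0,0,0,0,0]
    - [0,0,0,0,0,0]
    - [0,0,0,0,0,0]
    - [0,0,0,0,0,0]
    - [0,0,0,0,0,0]
  jaw: 0.4

```text
time_s: 3.7
tcp_pos: [0.4533, 0.236, 0.0175]
ee_rot: [0.0, -0.043, 0.999, 0.0]
wrist_force: [-1.1, -1.1, 5.3]
gripper_width: 0.632
grasp_force: 30.0
```

Request:
carry_out:
  rows:
    - [0,0,0.01,0,0,0]
    - [0,0,0.02,0,0,0]
    - [0,0,0.03,0,0,0]
    - [0.02,-0.015,0.015,0,0,0]
    - [0.03,-0.0225,0,0,0,0]
    - [0.03,-0.0225,0,0,0,0]
    - [0.03,-0.0225,0,0,0,0]
    - [0.03,-0.0225,0,0,0,0]
    - [0.018,-0.0147,0,0,0,0]
    - [0,0,0,0,0,0]
    - [0,0,0,0,0,0]

```text
time_s: 4.8
tcp_pos: [0.6101, 0.1159, 0.0911]
ee_rot: [-0.001, -0.043, 0.999, 0.0]
wrist_force: [-1.0, 0.3, -3.9]
gripper_width: 0.631
grasp_force: 30.0
```

```bash
python3 - <<'E'
from fit import *
for c in ['top','side']:
    im=shot(c,c+'1');s=manip.state();print(np.round(s['tcp_pos'],4),s['wrist_force'])
    r=manip.find_in('anvil',c)[:2];print(r)
a=cv2.imread('pics/side1.png')[130:330,220:440]
cv2.imwrite('pics/c3.png',cv2.resize(a,(660,600),interpolation=cv2.INTER_CUBIC))
E
```

```text
[0.6097 0.1164 0.0911] [-0.46906592  0.20048393 -3.19878331]
[]
[0.6096 0.117  0.0915] [ 0.22030064 -0.60732231 -3.19373435]
[{'bbox': [286.0, 193.8, 303.3, 212.3], 'score': 0.52}]
```

View pics/c3.png

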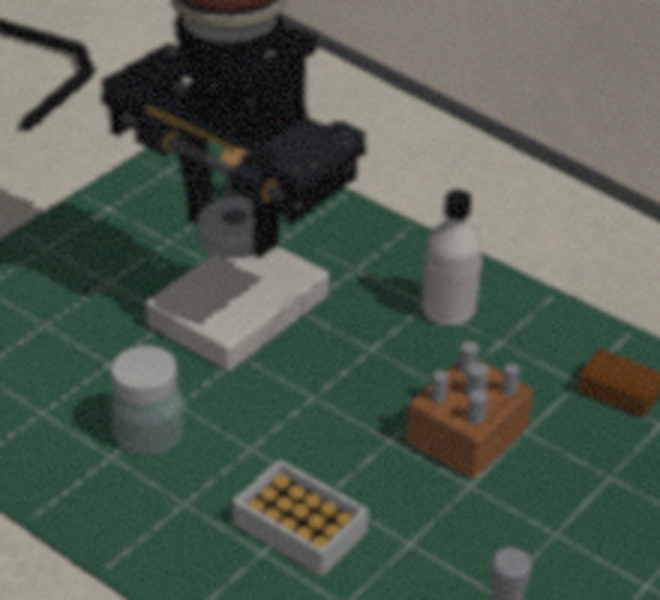

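The anvil is held, at about pixel (297,206) in the full side image, but it has swung in the grip and its top now faces the camera. I'll measure the tilt.

```bash
python3 - <<'E'
from fit import *
im=shot('side');W=cloud(im);T=np.array(im['world_from_camera'])
hsv=cv2.cvtColor(im['img'],cv2.COLOR_BGR2HSV)
s=manip.state();print(np.round(s['tcp_pos'],4),s['wrist_force'])
sub=(slice(193,216),slice(284,304))
P=W[sub].reshape(-1,3);I=im['img'][sub].mean(-1).ravel()
m=(I>60)&(P[:,2]>.05)&(P[:,2]<.14)&(abs(P[:,1]-.117)<.03)
P=P[m];print(len(P),np.round(np.percentile(P,[2,50,98],axis=0),4))
# plane RANSAC
rng=np.random.default_rng(0);best=0
for _ in range(2000):
    a,b,c=P[rng.choice(len(P),3,False)];n=np.cross(b-a,c-a);l=np.linalg.norm(n)
    if l<1e-6: continue
    n/=l;i=abs((P-a)@n)<.002
    if i.sum()>best: best=i.sum();bi=i;
Q=P[bi];c=Q.mean(0);n=np.linalg.svd(Q-c)[2][2];n*=np.sign(n[2]);print(best,np.round(c,4),np.round(n,3),'tilt',np.degrees(np.arccos(n[2])),np.round(np.ptp(Q,axis=0),3))
E
```

```text
[0.6101 0.117  0.0919] [ 1.34525112  0.19681022 -3.1979062 ]
266 [[0.5824 0.092  0.0769]
 [0.596  0.1121 0.0935]
 [0.6282 0.1378 0.0977]]
141 [0.6026 0.118  0.0949] [-0.031  0.001  1.   ] tilt 1.7951061992068624 [0.05  0.05  0.005]
```

Request:
carry_out:
  rows:
    - [0.003,-0.001,-0.015,0,0,0]
    - [0,0,-0.015,0,0,0]
    - [0,0,-0.01,0,0,0]
    - [0,0,-0.005,0,0,0]
    - [0,0,-0.002,0,0,0]
    - [0,0,-0.001,0,0,0]
    - [0,0,0,0,0,0]
    - [0,0,0,0,0,0]

```text
time_s: 5.85
tcp_pos: [0.6145, 0.1152, 0.0447]
ee_rot: [0.001, -0.043, 0.999, -0.0]
wrist_force: [0.4, -0.2, -3.8]
gripper_width: 0.63
grasp_force: 30.0
```

Request:
carry_out:
  rows:
    - [0,0,-0.001,0,0,0]
    - [0,0,-0.001,0,0,0]
    - [0,0,0,0,0,0]
    - [0,0,0,0,0,0]

```text
time_s: 6.25
tcp_pos: [0.6143, 0.1152, 0.0425]
ee_rot: [0.0, -0.043, 0.999, -0.0]
wrist_force: [-0.4, -1.0, 0.5]
gripper_width: 0.63
grasp_force: 30.0
```

Contact has taken the weight. Now I'll release, lift and move toward the setter so the top camera has a clear view.

Request:
carry_out:
  rows:
    - [0,0,0,0,0,0]
    - [0,0,0,0,0,0]
    - [0,0,0,0,0,0]
    - [0,0,0.01,0,0,0]
    - [0,0,0.025,0,0,0]
    - [0,0,0.03,0,0,0]
    - [0,0,0.03,0,0,0]
  jaw: 1

```text
time_s: 6.95
tcp_pos: [0.6139, 0.1152, 0.1386]
ee_rot: [-0.0, -0.043, 0.999, 0.0]
wrist_force: [0.8, 0.1, -0.7]
gripper_width: 0.998
grasp_force: 0.0
```

Request:
carry_out:
  rows:
    - [-0.0098,-0.03,0.004,0,0,0]
    - [-0.0098,-0.03,0.004,0,0,0]
    - [-0.0098,-0.03,0.004,0,0,0]
    - [-0.0098,-0.03,0.004,0,0,0]
    - [-0.0098,-0.03,0,0,0,0]
    - [-0.0098,-0.03,0,0,0,0]
    - [-0.0098,-0.03,0,0,0,0]
    - [-0.0098,-0.03,0,0,0,0]
    - [-0.0098,-0.03,0,0,0,0]
    - [-0.0098,-0.03,0,0,0,0]
    - [-0.0098,-0.03,0,0,0,0]
    - [-0.0065,-0.021,0,0,0,0]

```text
time_s: 8.15
tcp_pos: [0.4992, -0.2378, 0.1541]
ee_rot: [0.0, -0.043, 0.999, -0.001]
wrist_force: [0.1, -0.2, -0.1]
gripper_width: 1.0
grasp_force: 0.0
```

```bash
cat > anv.py <<'E'
from fit import *
for c in ['top','side']:
    im=shot(c);W=cloud(im)
    o=[]
    for n,z0,z1,zz,h in [('anvil',.039,.053,.046,.05),('slab',.022,.035,.028,.09)]:
        m=region(W,(.611,.117),h,z0,z1).astype(np.uint8);k,l,st,_=cv2.connectedComponentsWithStats(m);m=l==1+np.argmax(st[1:,4])
        v,u=np.nonzero(m);Q=at_height(im,np.c_[u,v],zz)
        print(c,n,np.median(W[m][:,2]).round(4),np.round(Q.mean(0),4),*rect(Q))
print(np.round(manip.state()['tcp_pos'],4))
E
python3 anv.py
```

```text
top anvil 0.0459 [0.6145 0.1158] [0.6145 0.1157] [53.9 53.8] 0.9
top slab 0.0281 [0.6102 0.117 ] [0.6119 0.117 ] [119.7  84.8] 5.0
side anvil 0.0454 [0.6112 0.112 ] [0.6114 0.1124] [58.9 52.8] 45.2
side slab 0.0276 [0.6016 0.1081] [0.6085 0.1132] [124.4  89.7] 5.3
[ 0.4992 -0.2385  0.1541]
```

Request:
carry_out:
  rows:
    - [0.0098,0.03,0,0,0,0]
    - [0.0098,0.03,0,0,0,0]
    - [0.0098,0.03,0,0,0,0]
    - [0.0098,0.03,0,0,0,0]
    - [0.0098,0.03,0,0,0,0]
    - [0.0098,0.03,0,0,0,0]
    - [0.0098,0.03,0,0,0,0]
    - [0.0098,0.03,0,0,0,0]
    - [0.0098,0.03,-0.004,0,0,0]
    - [0.0098,0.03,-0.004,0,0,0]
    - [0.0098,0.03,-0.004,0,0,0]
    - [0.0075,0.0235,-0.004,0,0,0]

```text
time_s: 9.45
tcp_pos: [0.6152, 0.1207, 0.1376]
ee_rot: [0.0, -0.044, 0.999, 0.0]
wrist_force: [-0.3, -0.9, 0.2]
gripper_width: 0.998
grasp_force: 0.0
```

Request:
carry_out:
  rows:
    - [0,0,-0.03,0,0,0]
    - [0,0,-0.03,0,0,0]
    - [0,0,-0.02,0,0,0]
    - [0,0,-0.01,0,0,0]
    - [0,0,-0.003,0,0,0]
    - [0,0,0,0,0,0]
    - [0,0,0,0,0,0]

```text
time_s: 10.15
tcp_pos: [0.6161, 0.1179, 0.0457]
ee_rot: [0.001, -0.043, 0.999, 0.0]
wrist_force: [-0.2, 0.0, 0.3]
gripper_width: 0.998
grasp_force: 0.0
```

Request:
carry_out:
  rows:
    - [-0.001,-0.001,-0.002,0,0,0]
    - [0,0,0,0,0,0]
    - [0,0,0,0,0,0]
    - [0,0,0,0,0,0]
    - [0,0,0,0,0,0]
    - [0,0,0,0,0,0]
    - [0,0,0,0,0,0]
  jaw: 0.4

```text
time_s: 10.85
tcp_pos: [0.6141, 0.1165, 0.0422]
ee_rot: [0.0, -0.043, 0.999, -0.0]
wrist_force: [-0.2, -0.6, 0.4]
gripper_width: 0.631
grasp_force: 30.0
```

Request:
carry_out:
  rows:
    - [0,0,0.002,0,0,0]
    - [-0.003,0,0.001,0,0,0]
    - [0,0,0,0,0,0]
    - [0,0,-0.001,0,0,0]
    - [0,0,-0.001,0,0,0]
    - [0,0,-0.001,0,0,0]
    - [0,0,0,0,0,0]
    - [0,0,0,0,0,0]

```text
time_s: 11.65
tcp_pos: [0.611, 0.1167, 0.0422]
ee_rot: [0.0, -0.043, 0.999, 0.0]
wrist_force: [-1.5, 0.0, -1.0]
gripper_width: 0.635
grasp_force: 30.0
```

Request:
carry_out:
  rows:
    - [0,0,0,0,0,0]
    - [0,0,0,0,0,0]
    - [0,0,0,0,0,0]
    - [0,0,0.01,0,0,0]
    - [0,0,0.025,0,0,0]
    - [0,0,0.04,0,0,0]
    - [0,0,0.034,0,0,0]
  jaw: 1

```text
time_s: 12.35
tcp_pos: [0.6112, 0.1167, 0.1534]
ee_rot: [0.0, -0.043, 0.999, -0.0]
wrist_force: [0.9, 0.4, 0.4]
gripper_width: 0.991
grasp_force: 0.0
```

Request:
carry_out:
  rows:
    - [-0.0094,-0.03,0,0,0,0]
    - [-0.0094,-0.03,0,0,0,0]
    - [-0.0094,-0.03,0,0,0,0]
    - [-0.0094,-0.03,0,0,0,0]
    - [-0.0094,-0.03,0,0,0,0]
    - [-0.0094,-0.03,0,0,0,0]
    - [-0.0094,-0.03,0,0,0,0]
    - [-0.0094,-0.03,0,0,0,0]
    - [-0.0094,-0.03,0,0,0,0]
    - [-0.0094,-0.03,0,0,0,0]
    - [-0.0094,-0.03,0,0,0,0]
    - [-0.0073,-0.0222,0,0,0,0]

```text
time_s: 13.55
tcp_pos: [0.5, -0.2375, 0.1522]
ee_rot: [0.001, -0.043, 0.999, -0.001]
wrist_force: [0.8, -0.5, -0.1]
gripper_width: 1.0
grasp_force: 0.0
```

```bash
python3 anv.py
```

```text
top anvil 0.0459 [0.6113 0.1175] [0.6116 0.1173] [52.4 53.8] 46.1
top slab 0.0282 [0.6113 0.1163] [0.6118 0.1169] [119.8  84.8] 4.9
side anvil 0.0454 [0.6078 0.113 ] [0.6082 0.1131] [58.4 54.6] 55.1
side slab 0.0276 [0.6025 0.1076] [0.609  0.1132] [124.9  89.4] 4.9
[ 0.4998 -0.2384  0.1522]
```

Request:
carry_out:
  rows:
    - [0,0.002,-0.025,0,0,0]
    - [0,0,-0.03,0,0,0]
    - [0,0,-0.03,0,0,0]
    - [0,0,-0.02,0,0,0]
    - [0,0,-0.01,0,0,0]
    - [0,0,0,0,0,0]
    - [0,0,0,0,0,0]

```text
time_s: 14.35
tcp_pos: [0.5012, -0.2336, 0.0371]
ee_rot: [0.001, -0.043, 0.999, -0.0]
wrist_force: [0.1, -0.5, 1.1]
gripper_width: 1.0
grasp_force: 0.0
```

Request:
carry_out:
  rows:
    - [0,0,0,0,0,0]
    - [0,0,0,0,0,0]
    - [0,0,0,0,0,0]
    - [0,0,0,0,0,0]
    - [0,0,0,0,0,0]
    - [0,0,0,0,0,0]
    - [0,0,0,0,0,0]
    - [0,0,0,0,0,0]
    - [0,0,0,0,0,0]
    - [0,0,0,0,0,0]
  jaw: 0.05

```text
time_s: 15.35
tcp_pos: [0.5003, -0.2336, 0.036]
ee_rot: [-0.0, -0.043, 0.999, -0.0]
wrist_force: [-0.0, -1.2, -1.2]
gripper_width: 0.254
grasp_force: 29.8
```

Request:
carry_out:
  rows:
    - [0,0,0.01,0,0,0]
    - [0,0,0.02,0,0,0]
    - [0,0,0.03,0,0,0]
    - [0,0,0.02,0,0,0]
    - [0.003,0.01,0.01,0,0,0]

```text
time_s: 15.85
tcp_pos: [0.5043, -0.2247, 0.1288]
ee_rot: [0.001, -0.043, 0.999, -0.001]
wrist_force: [0.7, 0.7, -2.6]
gripper_width: 0.251
grasp_force: 29.8
```

Request:
carry_out:
  rows:
    - [0.0094,0.03,0,0,0,0]
    - [0.0094,0.03,0,0,0,0]
    - [0.0094,0.03,0,0,0,0]
    - [0.0094,0.03,0,0,0,0]
    - [0.0094,0.03,0,0,0,0]
    - [0.0094,0.03,0,0,0,0]
    - [0.0094,0.03,0,0,0,0]
    - [0.0094,0.03,0,0,0,0]
    - [0.0094,0.03,0,0,0,0]
    - [0.0094,0.03,0,0,0,0]
    - [0.0094,0.03,0,0,0,0]
    - [0.005,0.01,0,0,0,0]

```text
time_s: 17.05
tcp_pos: [0.6111, 0.1201, 0.1253]
ee_rot: [-0.001, -0.045, 0.999, 0.001]
wrist_force: [-0.0, -0.1, -2.4]
gripper_width: 0.254
grasp_force: 29.9
```

```bash
python3 - <<'E'
from fit import *
im=shot('side','side2');W=cloud(im);s=manip.state();print(np.round(s['tcp_pos'],4),s['wrist_force'])
for c in manip.cut_out('setter','side')[:2]:
    P=W[c['pixels']];P=P[~np.isnan(P[:,0])];print(c['score'],c['bbox'])
    P=P[(abs(P[:,0]-.61)<.03)&(abs(P[:,1]-.117)<.03)]
    for z in np.arange(.06,.19,.01):
        q=P[abs(P[:,2]-z)<.005]
        if len(q)>5: print(round(z,3),np.round(np.median(q,0),4),len(q))
cv2.imwrite('pics/c4.png',cv2.resize(im['img'][140:260,240:360],(600,600),interpolation=cv2.INTER_CUBIC))
E
```

```text
[0.6116 0.1202 0.1254] [-1.29271235  1.24299785 -1.88875203]
0.61 [291.4, 178.9, 305.4, 205.1]
0.1 [0.6043 0.1129 0.1005] 41
0.11 [0.6028 0.1157 0.1097] 20
0.12 [0.6032 0.1177 0.1202] 14
0.13 [0.604  0.1172 0.1306] 16
0.14 [0.6028 0.1184 0.1411] 18
0.15 [0.6028 0.1179 0.1502] 18
0.16 [0.602  0.1171 0.1595] 15
```

View pics/c4.png

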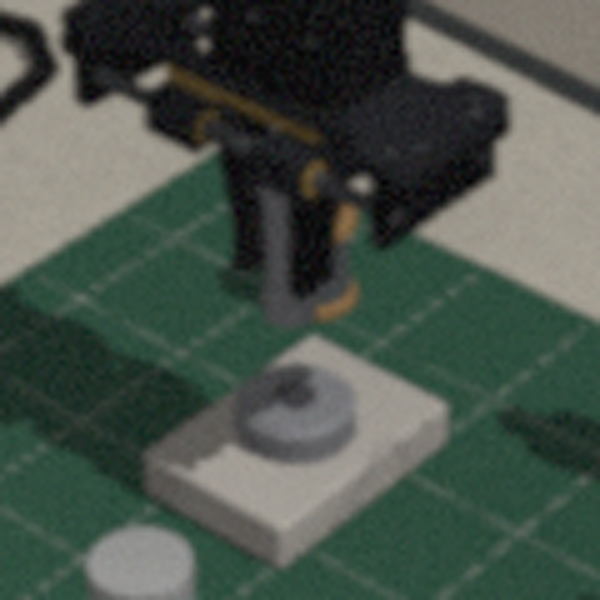

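The rod hangs upright over the anvil; in the crop its foot is at about (285,310) and the anvil spot at (293,387). Lowering it now.

Request:
carry_out:
  rows:
    - [0,-0.003,-0.01,0,0,0]
    - [0,0,-0.015,0,0,0]
    - [0,0,-0.01,0,0,0]
    - [0,0,-0.005,0,0,0]
    - [0,0,-0.002,0,0,0]
    - [0,0,0,0,0,0]
    - [0,0,0,0,0,0]
    - [0,0,0,0,0,0]

```text
time_s: 17.95
tcp_pos: [0.6122, 0.1135, 0.0848]
ee_rot: [0.001, -0.043, 0.999, 0.0]
wrist_force: [0.3, 0.5, -2.4]
gripper_width: 0.254
grasp_force: 29.9
```

```bash
python3 -c "
from h import *
s=manip.state();print(np.round(s['tcp_pos'],4),s['ee_rot'].round(4),s['wrist_force'].round(2))"
```

```text
[0.6122 0.1135 0.0848] [ 6.000e-04 -4.320e-02  9.991e-01  0.000e+00] [ 0.31  0.55 -2.43]
```

Request:
carry_out:
  rows:
    - [0,0.0035,-0.002,0,0,0]
    - [0,0,-0.001,0,0,0]
    - [0,0,-0.001,0,0,0]
    - [0,0,0,0,0,0]
    - [0,0,0,0,0,0]

```text
time_s: 18.45
tcp_pos: [0.6116, 0.117, 0.0799]
ee_rot: [-0.0, -0.043, 0.999, -0.0]
wrist_force: [-0.5, 0.1, -2.3]
gripper_width: 0.256
grasp_force: 29.9
```

Request:
carry_out:
  rows:
    - [0,0,-0.001,0,0,0]
    - [0,0,0,0,0,0]
    - [0,0,0,0,0,0]
    - [0,0,0,0,0,0]

```text
time_s: 18.85
tcp_pos: [0.6117, 0.117, 0.0791]
ee_rot: [0.0, -0.043, 0.999, -0.0]
wrist_force: [1.1, -0.3, -2.7]
gripper_width: 0.256
grasp_force: 29.9
```

Request:
carry_out:
  rows:
    - [0,0,-0.001,0,0,0]
    - [0,0,0,0,0,0]
    - [0,0,0,0,0,0]

```text
time_s: 19.15
tcp_pos: [0.6122, 0.1169, 0.0789]
ee_rot: [0.001, -0.043, 0.999, -0.0]
wrist_force: [-1.8, -0.3, 5.2]
gripper_width: 0.254
grasp_force: 29.8
```

Request:
carry_out:
  rows:
    - [0,0,0.0005,0,0,0]
    - [0,0,0,0,0,0]
    - [0,0,0,0,0,0]
    - [0,0,0,0,0,0]
    - [0,0,0.01,0,0,0]
    - [0,0,0.025,0,0,0]
    - [0,0,0.03,0,0,0]
    - [0,0,0.03,0,0,0]
    - [0,0,0,0,0,0]
  jaw: 0.7

```text
time_s: 20.05
tcp_pos: [0.6151, 0.1173, 0.1801]
ee_rot: [0.005, -0.043, 0.999, 0.0]
wrist_force: [1.3, 0.0, 0.3]
gripper_width: 0.7
grasp_force: 0.0
```

Request:
carry_out:
  rows:
    - [-0.02,-0.008,0,0,0,0]
    - [-0.025,-0.0096,0,0,0,0]
    - [-0.025,-0.0096,0,0,0,0]
    - [-0.025,-0.0096,-0.01,0,0,0]
    - [-0.025,-0.0096,-0.01,0,0,0]
    - [-0.0205,-0.0077,-0.01,0,0,0]
    - [0,0,0,0,0,0]
    - [0,0,0,0,0,0]
  jaw: 1

```text
time_s: 20.85
tcp_pos: [0.4715, 0.0629, 0.1438]
ee_rot: [0.0, -0.043, 0.999, 0.0]
wrist_force: [0.3, 1.1, -0.0]
gripper_width: 0.998
grasp_force: 0.0
```

```bash
cat > st.py <<'E'
from fit import *
im=shot('top','top3');W=cloud(im);print(np.round(manip.state()['tcp_pos'],4))
for n,c,h,z0,z1 in [('setter',(.6117,.117),.04,.118,.14),('anvil',(.6117,.117),.05,.039,.053),('jar',(.4711,.063),.05,.06,.076)]:
    m=region(W,c,h,z0,z1).astype(np.uint8);k,l,st,_=cv2.connectedComponentsWithStats(m)
    if k<2: print(n,'none');continue
    m=l==1+np.argmax(st[1:,4]);v,u=np.nonzero(m);Q=at_height(im,np.c_[u,v],np.median(W[m][:,2]))
    print(n,np.median(W[m][:,2]).round(4),np.round(Q.mean(0),4),*rect(Q))
im=shot('side','side3');print(np.round(manip.state()['tcp_pos'],4))
cv2.imwrite('pics/c5.png',cv2.resize(im['img'][140:290,220:370],(600,600),interpolation=cv2.INTER_CUBIC))
E
python3 st.py
```

```text
[0.4723 0.063  0.1443]
setter 0.1257 [0.6115 0.1155] [0.6118 0.1159] [20.8 20.7] 1.1
anvil 0.0458 [0.6095 0.1164] [0.6122 0.1179] [53.9 53.7] 1.0
jar none
[0.4726 0.063  0.1445]
```

View pics/c5.png

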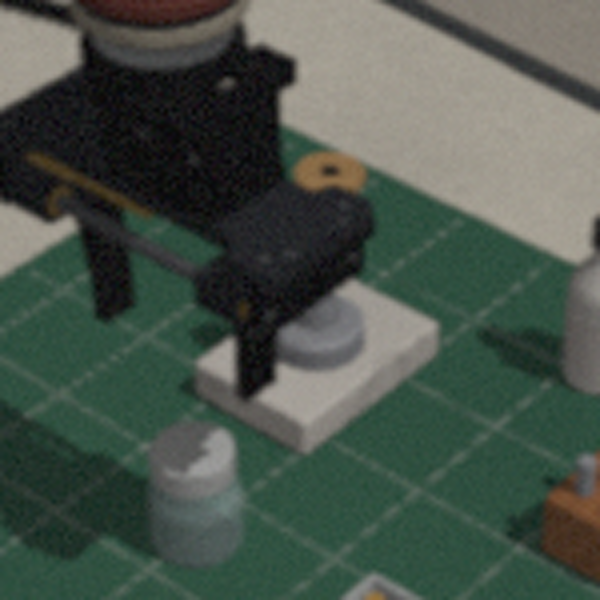

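The setter stands in the middle of the anvil: its top is at z = 0.126 and within about 2 mm of the anvil's centre. Next is the clear jar with the aluminium lid, at crop pixel (195,495).

Request:
carry_out:
  rows:
    - [-0.001,0,-0.03,0,0,0]
    - [0,0,-0.03,0,0,0]
    - [0,0,-0.03,0,0,0]
    - [0,0,-0.015,0,0,0]
    - [0,0,-0.004,0,0,0]
    - [0,0,0,0,0,0]

```text
time_s: 21.55
tcp_pos: [0.4708, 0.0631, 0.0345]
ee_rot: [-0.0, -0.043, 0.999, 0.0]
wrist_force: [-0.9, -0.2, -0.0]
gripper_width: 1.003
grasp_force: 0.0
```

Request:
carry_out:
  rows:
    - [0,0,0,0,0,0]
    - [0,0,0,0,0,0]
    - [0,0,0,0,0,0]
    - [0,0,0,0,0,0]
    - [0,0,0,0,0,0]
    - [0,0,0,0,0,0]
    - [0,0,0,0,0,0]
    - [0,0,0,0,0,0]
  jaw: 0.35

```text
time_s: 22.35
tcp_pos: [0.4703, 0.0628, 0.0348]
ee_rot: [0.0, -0.043, 0.999, -0.0]
wrist_force: [-1.0, -0.1, 3.6]
gripper_width: 0.563
grasp_force: 30.0
```

Request:
carry_out:
  rows:
    - [0,0,0.01,0,0,0]
    - [0,0,0.02,0,0,0]
    - [0,0,0.03,0,0,0]
    - [0.015,-0.0055,0.006,0,0,-6]
    - [0.025,-0.009,0,0,0,-7]
    - [0.025,-0.009,0,0,0,-7]
    - [0.025,-0.009,0,0,0,-7]
    - [0.025,-0.009,0,0,0,-7]
    - [0.025,-0.009,0,0,0,-7]
    - [0.0104,-0.0033,0,0,0,-7]
    - [0,0,0,0,0,-2]
    - [0,0,0,0,0,0]

```text
time_s: 23.55
tcp_pos: [0.6204, 0.009, 0.1003]
ee_rot: [-0.001, 0.383, 0.924, -0.0]
wrist_force: [-0.6, 0.1, -1.9]
gripper_width: 0.562
grasp_force: 30.0
```

Request:
carry_out:
  rows:
    - [0,0,0,0,0,0]
    - [0,0,0,0,0,0]

```text
time_s: 23.75
tcp_pos: [0.6202, 0.0093, 0.1006]
ee_rot: [-0.0, 0.383, 0.924, -0.0]
wrist_force: [-0.1, -0.4, -1.3]
gripper_width: 0.564
grasp_force: 30.0
```

Request:
carry_out:
  rows:
    - [0,0,-0.02,0,0,0]
    - [0,0,-0.02,0,0,0]
    - [0,0,-0.015,0,0,0]
    - [0,0,-0.006,0,0,0]
    - [0,0,-0.002,0,0,0]
    - [0,0,0,0,0,0]
    - [0,0,0,0,0,0]

```text
time_s: 24.45
tcp_pos: [0.6214, 0.009, 0.0386]
ee_rot: [0.001, 0.383, 0.924, 0.0]
wrist_force: [-0.2, 0.3, -1.9]
gripper_width: 0.563
grasp_force: 30.0
```

Request:
carry_out:
  rows:
    - [0,0,-0.001,0,0,0]
    - [0,0,-0.001,0,0,0]
    - [0,0,0,0,0,0]
    - [0,0,0,0,0,0]

```text
time_s: 24.85
tcp_pos: [0.6206, 0.0091, 0.0356]
ee_rot: [0.0, 0.383, 0.924, 0.0]
wrist_force: [-0.7, -0.8, -1.2]
gripper_width: 0.567
grasp_force: 30.0
```

Request:
carry_out:
  rows:
    - [0,0,-0.001,0,0,0]
    - [0,0,0,0,0,0]
    - [0,0,0,0,0,0]

```text
time_s: 25.15
tcp_pos: [0.6208, 0.0091, 0.0348]
ee_rot: [0.0, 0.383, 0.924, 0.0]
wrist_force: [0.1, -0.4, 1.2]
gripper_width: 0.556
grasp_force: 30.0
```

Request:
carry_out:
  rows:
    - [0,0,0,0,0,0]
    - [0,0,0,0,0,0]
    - [0,0,0,0,0,0]
    - [0,0,0.01,0,0,0]
    - [0,0,0.02,0,0,0]
    - [0,0,0.03,0,0,0]
    - [0,0,0.03,0,0,0]
    - [0,0,0.02,0,0,0]
  jaw: 0.85

```text
time_s: 25.95
tcp_pos: [0.6218, 0.009, 0.148]
ee_rot: [0.002, 0.383, 0.924, 0.0]
wrist_force: [0.3, 0.2, 0.1]
gripper_width: 0.847
grasp_force: 0.0
```

Request:
carry_out:
  rows:
    - [-0.017,-0.0105,0,0,0,-5]
    - [-0.02,-0.0125,0,0,0,-6]
    - [-0.02,-0.0125,0,0,0,-6]
    - [-0.02,-0.0125,0,0,0,-6]
    - [-0.02,-0.0125,-0.01,0,0,-6]
    - [-0.02,-0.0125,-0.015,0,0,-6]
    - [-0.021,-0.0133,-0.015,0,0,-4]
    - [0,0,0,0,0,0]
    - [0,0,0,0,0,0]
  jaw: 1

```text
time_s: 26.85
tcp_pos: [0.4829, -0.0774, 0.1052]
ee_rot: [0.0, 0.669, 0.743, 0.0]
wrist_force: [0.3, -0.3, 0.6]
gripper_width: 1.0
grasp_force: 0.0
```

```bash
cat > row.py <<'E'
from fit import *
im=shot('top','top4');W=cloud(im);print(np.round(manip.state()['tcp_pos'],4))
for n,c,h,z0,z1 in [('setter',(.6117,.117),.04,.118,.14),('jar',(.6207,.009),.05,.06,.076),('slab',(.6117,.117),.09,.022,.035),('block',(.629,-.099),.055,.036,.05),('tray',(.6028,.2248),.06,.017,.032),('spool',(.712,.209),.04,.045,.06),('glue',(.728,.002),.04,.1,.13),('wax',(.744,-.15),.05,.018,.035)]:
    m=region(W,c,h,z0,z1).astype(np.uint8);k,l,st,_=cv2.connectedComponentsWithStats(m)
    if k<2: print(n,'none');continue
    m=l==1+np.argmax(st[1:,4]);v,u=np.nonzero(m);Q=at_height(im,np.c_[u,v],np.median(W[m][:,2]))
    print(n,np.median(W[m][:,2]).round(4),np.round(Q.mean(0),4),*rect(Q))
E
python3 row.py
```

```text
[ 0.4838 -0.0774  0.1058]
setter 0.1261 [0.6115 0.1154] [0.6117 0.1148] [20.8 22.8] 0.9
jar 0.0682 [0.62  0.009] [0.6198 0.0088] [41.8 43.9] 0.9
slab 0.0282 [0.6113 0.1163] [0.6118 0.1168] [119.7  84.9] 4.9
block 0.043 [ 0.6299 -0.0989] [ 0.6305 -0.0991] [69.9 60.2] 5.1
tray none
spool 0.0532 [0.7119 0.2094] [0.712  0.2097] [42.7 42.5] 1.0
glue 0.1123 [0.7275 0.0021] [0.7271 0.002 ] [19.5 19.6] 46.1
wax 0.0248 [ 0.7436 -0.1491] [ 0.7434 -0.1492] [34.9 54.8] 12.3
```

Request:
carry_out:
  rows:
    - [-0.001,0,-0.03,0,0,0]
    - [0,0,-0.03,0,0,0]
    - [0,0,-0.018,0,0,0]
    - [0,0,-0.008,0,0,0]
    - [0,0,0,0,0,0]
    - [0,0,0,0,0,0]

```text
time_s: 27.5
tcp_pos: [0.483, -0.0773, 0.0197]
ee_rot: [0.001, 0.669, 0.743, 0.0]
wrist_force: [0.7, -0.6, -0.6]
gripper_width: 1.001
grasp_force: 0.0
```

Request:
carry_out:
  rows:
    - [0,0,0,0,0,0]
    - [0,0,0,0,0,0]
    - [0,0,0,0,0,0]
    - [0,0,0,0,0,0]
    - [0,0,0,0,0,0]
    - [0,0,0,0,0,0]
    - [0,0,0,0,0,0]
    - [0,0,0,0,0,0]
  jaw: 0.35

```text
time_s: 28.3
tcp_pos: [0.4818, -0.0773, 0.0187]
ee_rot: [0.0, 0.669, 0.743, 0.0]
wrist_force: [-0.2, 0.5, 1.2]
gripper_width: 0.571
grasp_force: 30.0
```

Request:
carry_out:
  rows:
    - [0,0,0.01,0,0,0]
    - [0,0,0.02,0,0,0]
    - [0,0,0.03,0,0,0]
    - [0,0.015,0.03,0,0,-1]
    - [0,0.025,0,0,0,0]
    - [0,0.03,0,0,0,0]
    - [0,0.03,0,0,0,0]
    - [0,0.03,0,0,0,0]
    - [0,0.03,0,0,0,0]
    - [0,0.03,0,0,0,0]
    - [0,0.03,0,0,0,0]
    - [0,0.03,0,0,0,0]

```text
time_s: 29.5
tcp_pos: [0.4811, 0.174, 0.1089]
ee_rot: [-0.0, 0.676, 0.737, -0.0]
wrist_force: [0.4, 0.7, -1.4]
gripper_width: 0.569
grasp_force: 30.0
```

Request:
carry_out:
  rows:
    - [0.01,0.03,0,0,0,0]
    - [0.025,0.022,0,0,0,0]
    - [0.03,0,0,0,0,0]
    - [0.03,0,0,0,0,0]
    - [0.02,0,-0.01,0,0,0]
    - [0.005,0,-0.01,0,0,0]
    - [0,0,-0.01,0,0,0]
    - [0,0,0,0,0,0]
    - [0,0,0,0,0,0]

```text
time_s: 30.4
tcp_pos: [0.6, 0.2247, 0.0779]
ee_rot: [-0.001, 0.676, 0.737, -0.001]
wrist_force: [-0.8, 0.1, -0.7]
gripper_width: 0.575
grasp_force: 30.0
```

Request:
carry_out:
  rows:
    - [0.0022,0,-0.02,0,0,0]
    - [0,0,-0.018,0,0,0]
    - [0,0,-0.012,0,0,0]
    - [0,0,-0.005,0,0,0]
    - [0,0,-0.002,0,0,0]
    - [0,0,0,0,0,0]
    - [0,0,0,0,0,0]

```text
time_s: 31.1
tcp_pos: [0.6044, 0.225, 0.0223]
ee_rot: [0.0, 0.676, 0.737, 0.001]
wrist_force: [-0.4, -0.1, -1.8]
gripper_width: 0.567
grasp_force: 30.0
```

Request:
carry_out:
  rows:
    - [0,0,-0.001,0,0,0]
    - [0,0,-0.001,0,0,0]
    - [0,0,0,0,0,0]
    - [0,0,0,0,0,0]

```text
time_s: 31.5
tcp_pos: [0.6038, 0.2248, 0.0196]
ee_rot: [-0.0, 0.676, 0.737, -0.0]
wrist_force: [0.6, 1.2, -1.4]
gripper_width: 0.566
grasp_force: 30.0
```

Request:
carry_out:
  rows:
    - [-0.001,0,-0.001,0,0,0]
    - [0,0,-0.0005,0,0,0]
    - [0,0,0,0,0,0]
    - [0,0,0,0,0,0]

```text
time_s: 31.9
tcp_pos: [0.6031, 0.2249, 0.0187]
ee_rot: [0.0, 0.676, 0.737, 0.0]
wrist_force: [-3.1, -0.5, 5.2]
gripper_width: 0.575
grasp_force: 30.0
```

Contact. Release, lift and back off toward the base, clear of both views.

Request:
carry_out:
  rows:
    - [0,0,0,0,0,0]
    - [0,0,0,0,0,0]
    - [0,0,0,0,0,0]
    - [0,0,0.01,0,0,0]
    - [0,0,0.025,0,0,0]
    - [0,0,0.03,0,0,0]
    - [0,0,0.04,0,0,0]
    - [0,0,0.04,0,0,0]
  jaw: 0.85

```text
time_s: 32.7
tcp_pos: [0.6024, 0.2247, 0.1646]
ee_rot: [-0.0, 0.676, 0.737, -0.0]
wrist_force: [0.8, 0.2, -0.7]
gripper_width: 0.854
grasp_force: 0.0
```

Request:
carry_out:
  rows:
    - [-0.015,0.015,0.01,0,0,0]
    - [-0.02,0.02,0,0,0,0]
    - [-0.025,0.025,0,0,0,0]
    - [-0.025,0.025,0,0,0,0]
    - [-0.025,0.025,0,0,0,0]
    - [-0.025,0.025,0,0,0,0]
    - [-0.025,0.025,0,0,0,0]
    - [-0.025,0.025,0,0,0,0]
    - [-0.015,0.015,0,0,0,0]
    - [0,0,0,0,0,0]

```text
time_s: 33.7
tcp_pos: [0.4, 0.4267, 0.173]
ee_rot: [-0.0, 0.674, 0.738, -0.0]
wrist_force: [0.6, 0.0, -0.5]
gripper_width: 0.849
grasp_force: 0.0
```

```bash
python3 row.py; python3 - <<'E'
from fit import *
im=shot('side','side5')
a=cv2.imread('pics/top4.png')[150:330,130:470];b=im['img'][150:330,140:460]
cv2.imwrite('pics/c6.png',np.vstack([cv2.resize(a,(560,296),interpolation=2),cv2.resize(b,(560,300),interpolation=2)]))
E
```

```text
[0.4013 0.4256 0.173 ]
setter 0.1259 [0.6116 0.1155] [0.6117 0.1159] [20.8 20.7] 1.1
jar 0.0682 [0.6201 0.009 ] [0.6198 0.0088] [41.8 43.9] 0.9
slab 0.0282 [0.6113 0.1164] [0.6118 0.1169] [119.7  84.8] 4.9
block 0.043 [ 0.63   -0.0988] [ 0.6305 -0.0991] [69.9 60.2] 5.1
tray 0.0208 [0.6017 0.2254] [0.6016 0.2252] [50.9 76.3] 4.8
spool 0.0534 [0.712  0.2094] [0.7119 0.2096] [42.7 42.4] 1.0
glue 0.1129 [0.7274 0.0022] [0.727 0.002] [19.5 19.6] 46.1
wax 0.0249 [ 0.7437 -0.149 ] [ 0.7434 -0.1492] [34.9 54.7] 12.3
```

View pics/c6.png

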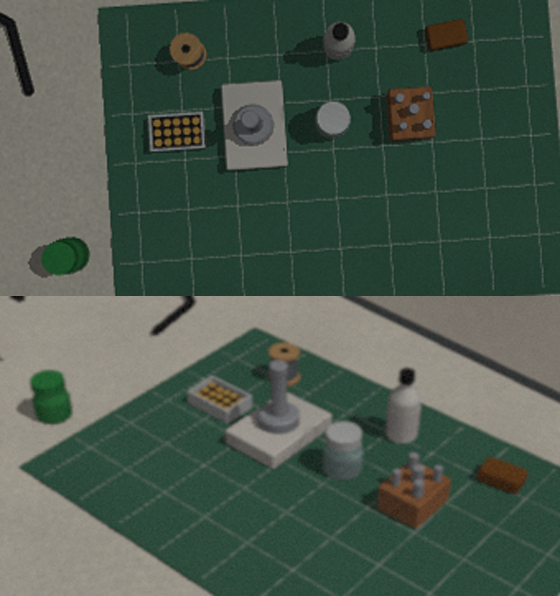

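Both views show the finished row: tray (176,131), slab with anvil and setter (253,125), jar (334,120) and block (412,113). The bystanders haven't moved, so I'm handing in.

```bash
python3 -c "
from workcell import manip
print(manip.sign_off())"
```

```text
the job is handed in; nothing more can be done
None
```

The rivet-setting station is set out and handed in at about 34 s of the 106 s limit: by my final camera check, every piece is within about 2 mm of its intended spot and the spool, glue and wax haven't moved; sign-off returned no verdict.

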